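# Unclip the curing box and weigh the cast block

### The job

Pinch the two red buttons on the curing box's yellow lid together to free its catches, lift the lid off and lay it right way up, flat in the middle of the green mat. Then take the grey cast block out of the box and stand it, the way up it is, in the middle of the scale's steel pan. Set both down rather than drop them, let go of them, and leave the bottle and the cup standing where they are.

Things in the scene. Friction and masses are not known exactly. Their poses are not given: they have to be found in the camera images.
- box: open grey plastic curing box, fixed on the plywood work board (905 x 323 mm, top 55 mm above the bench); outside 152 (x) x 132 (y) x 94 mm high. Origin: centre of its underside, z up. Inner floor 10 mm up, walls 6 mm, inside 140 (x) x 120 mm (y); along its +y and -y walls an inward lip (86 to 94 mm up) narrows the mouth to 100 mm in y: the lid's catches hook under these lips.
- lid: loose yellow lid, 0.22 kg, caught on the box at the start, axes parallel to the box's. Origin: centre under its skirt, z up, then 75 mm above the box's origin. Plate 156 (x) x 136 (y) mm, top 25 mm above the origin; skirt 134 x 94 mm, 19 mm deep, enters the mouth with 3 mm play. It stands level on its skirt on a flat surface. It comes off only with both buttons fully in.
- lid_pinch (a point): point midway between the two red buttons, 47 mm above the lid's origin (22 mm above the lid's plate), where to centre the pinch; axes as the lid's. Fingers come from above, outside the buttons, closing along the lid's y.
- button_a_face (a point): middle of the outer face of the red button on the lid's +y side. Each button is 30 mm wide (x), 8 mm thick and stands 33 mm above the lid's plate; untouched the outer faces are 56 mm apart, fully pressed 38 mm apart.
- button_b_face (a point): the same on the lid's -y side
- button_a (a joint): travel of the +y button towards the middle, m: 0 out (spring), 0.009 at its stop; 3 N to start, 8 N at the stop. Its steel catch clears the lip from 0.007 with the lid centred; press to the stop and keep it pressed while lifting (a 20 N grip does it). It springs out when let go.
- button_b (a joint): the same for the -y button
- block: grey cast block, loose, 0.35 to 0.65 kg, 56 (x) x 76 (y) x 61 mm high, upright sides, standing on the box's floor about in its middle, turned up to 0.2 rad against the box. Origin: centre of its underside, z up. Room beside it: about 40 mm either side along the box's x, 20 mm along y.
- mat: green bench mat, fixed on the work board, 180 (x) x 160 (y) x 3 mm; origin: centre of its underside, z up
- mat_top (a point): centre of the mat's top face
- scale: low white bench scale, fixed on the work board, 190 (x) x 150 (y) mm, display at its -x end; origin: centre of its underside, z up
- pan (a point): centre of the top face of the scale's square steel pan (140 x 140 mm, rigid), 40 mm above the scale's underside, 20 mm to +x of the scale's origin; axes as the scale's
- spirit_bottle: bystander: white bottle, 62 mm across, 159 mm high, loose, standing on the bench behind the work board; origin: centre of its underside
- mixing_cup: bystander: pale mixing cup, 79 mm across, 88 mm high, loose, standing at the right end of the work board; origin: centre of its underside

How it is judged:
On the way, in this order (a step that is already met when the one before it is completed fails the run):
1. both buttons are pressed home while the lid is still on the box (value of joint each of button_a, button_b above 0.0065 m and z of lid in the frame of box below 0.085 m and horizontal distance between lid and box below 0.01 m), for 0.05 s.
2. the lid lies flat on the mat, right way up, let go (horizontal distance between lid and mat below 0.04 m and z of lid in the frame of mat_top below 0.005 m and angle between lid's own z axis and vertical below 0.06 rad and contact force between the fingers and lid below 0.1 N), for 0.1 s.
At the end, for the whole second after the job is handed in: The lid rests flat and right way up on the mat (within 0.06 rad and 5 mm of lying on it), its centre within 40 mm of the mat's centre; the block stands upright on the scale's pan (within 0.06 rad and 5 mm), its centre within 35 mm of the pan's centre; both are at rest (horizontal distance between lid and mat below 0.04 m and z of lid in the frame of mat_top below 0.005 m and angle between each of lid, block's own z axis and vertical below 0.06 rad and linear speed of each of lid, block below 0.02 m/s and horizontal distance between block and pan below 0.035 m and z of block in the frame of pan between -0.005 and 0.005 m); the robot touches nothing.
It fails at once if the block is dropped (falls faster than 0.5 m/s out of the fingers) (linear speed of block above 0.5 m/s and contact force between the fingers and block below 0.05 N).
It fails at once if the lid is dropped (falls faster than 0.5 m/s out of the fingers) (linear speed of lid above 0.5 m/s and contact force between the fingers and lid below 0.05 N).
It fails at once if the bottle is pushed more than 20 mm or knocked over (distance of spirit_bottle from where it was at the start of the episode above 0.02 m or angle between spirit_bottle's own z axis and vertical above 0.3 rad).
It fails at once if the cup is pushed more than 20 mm or knocked over (distance of mixing_cup from where it was at the start of the episode above 0.02 m or angle between mixing_cup's own z axis and vertical above 0.3 rad).
It also fails if it takes over 58 s, if anything falls off the work surface, if the arm or the gripper's body presses on something with over 40 N, if the wrist force passes 120 N, or if a joint passes its speed limit or range.

### The arm

A 7-joint arm with a two-finger parallel gripper is mounted at the origin on a cart in front of the work surface, level with it; the furniture and walls round the work are solid. World frame = base frame: x ahead of the robot, y to its left, z up, the work surface at z = 0. Lengths are in m, angles in rad, forces in N, time in s.
With the tool pointing down it reaches from about 0.4 to 0.85 m from the base axis. Payload 10.4 kg.
Tool frame: the origin (TCP) lies between the finger pads; the fingertips stand tcp_to_tips ahead of it and the grasp point (between the pads) lies 8 mm behind it (tcp_to_tips is the distance from the TCP to the fingertips, in m); z points along the fingers, y is the line along which they close (so a half turn about z gives the same grasp; the last joint's range is limited). The gripper opens to 85 mm and grips with 20 to 120 N. Pads are 22 mm wide; open, the fingers measure 114 mm over their backs; the gripper's body (76 mm by 85 mm) begins 54 mm behind the grasp point. The pads swing forward as they close: fully open they stand 13 mm farther back than shut.
Start: joints at [-1.315, 0.332, -0.065, 1.46, 0.022, 1.35, -0.088], TCP at [0.172, 0.601, 0.242] pointing down, gripper open.
Joint ranges: [-2.6, 2.6], [-0.5, 2.12], [-1.47, 1.34], [0.16, 2.42], [-1.27, 4.41], [0.06, 2.06], [-2.6, 2.6]. Speed limits (rad/s): [2.22, 2.22, 2.79, 2.79, 3.14, 3.14, 3.14].

### API

Orientations are given as a unit quaternion [x, y, z, w].
In Python, from workcell import * gives the robot as it stands.
- The arm moves only by the tool apply_moves, never from a script. Its argument "rows" is a list of rows, each an object of numbers: "x", "y", "z": the shift along the tool's x, y, z in mm; "ax", "ay", "az": the turn, a rotation vector about the tool's x, y, z in degrees; "gripper": the closure, from 0 (fully open) to 1 (shut). A call has 1 to 5 rows; each row shifts and turns the commanded pose from where the row before left it, along the tool's axes as they then stand; what a row does not reach is not made up. A row lasts 1/12 s, in which the tool goes at most 41.7 mm and 7.16 degrees, less where a joint would pass 70% of its speed; a pose out of reach is approached as far as the arm can. A call with a gripper value outside its range is refused whole. The fingers move at their own pace and stop on an object; "newtons" is the grip in N (left out, the last holds). Time passes only in rows, so rows that do not move let the fingers close. It gives the time, the measured TCP pose, the force, the opening and the grip force at its end, in the units of the state.
- get_obs(): the state, without advancing time (a new reading comes with each control period).
- camera(name): name is "side" or "top" or "wrist"; returns a dict with "color" (480x640x3 uint8, red, green, blue), "fov_y" (degrees; the focal length in pixels is half the picture's height over the tangent of half this angle, whatever the lens; pixels are square), "cx", "cy" (the principal point, pixels), "k1" (the pictures are not rectified: a ray, as slopes to the right and down, at radius r is drawn at 1 + k1 r^2 times it, then the intrinsics apply), "rvec" (rotation vector, rad) and "tvec" (3), from world to camera coordinates, as OpenCV has them. Camera axes: x right, y down, z forward; pixel columns grow to the right and rows downward; lengths in m; the calibration is good to about 2 mm. A picture is of the moment at which its call begins. There is no depth.
- hand_in(): hands the job in; it is judged then, once.
The state is a dict: "clock": time; "joint_pos": joint angles; "joint_velocities": joint speeds; "tau": joint torques, N m; "position": TCP position; "ee_rot": TCP orientation; "ft_force": force on the tool from outside, world axes, zero at the start; "torque": the same for the moment, N m; "grip_width": opening from 0.0 (shut) to 1.0 (fully open); "grasp_force": force on a finger pad.
Only numpy, scipy, OpenCV 4.12 (cv2) and the standard library are available. Lean on these libraries where they do the work, as an engineer would, in place of code of your own. Each camera call takes 0.05 s, during which the arm holds its last target. There are 200 camera calls.

## Working session

There is one attempt and no reset: what is moved stays moved. The work goes in short steps, Python scripts to look and compute and a tool call to move; the robot and the scene stay as the last step left them, time stands still between calls to the robot, and variables do not carry over. Pictures are saved under pics/ and viewed, at most 10 in all, crops included, and the job is handed in when it is done.

Besides the shell and the picture viewer there is one more tool, called as a command line: name --argument value ..., lists and objects as JSON in quotes. apply_moves: Moves the arm, as the interface text tells. Its arguments: {"type":"object","properties":{"rows":{"type":"array","items":{"type":"object","properties":{"x":{"type":"number"},"y":{"type":"number"},"z":{"type":"number"},"ax":{"type":"number"},"ay":{"type":"number"},"az":{"type":"number"},"gripper":{"type":"number"}}}},"newtons":{"type":"number"}},"required":["rows"]}

```bash
mkdir -p pics; cat > h.py <<'E'
from workcell import *
import numpy as np, cv2
from scipy.spatial.transform import Rotation as R
def snap(n,f):
    c=camera(n); cv2.imwrite('pics/'+f,c['color'][...,::-1]); np.save('pics/'+n+'.npy',{k:v for k,v in c.items() if k!='color'},allow_pickle=True); return c
def cal(n): return np.load('pics/'+n+'.npy',allow_pickle=True).item()
def ray(c,u,v):
    f=240/np.tan(np.radians(c['fov_y'])/2); d=np.array([(u-c['cx'])/f,(v-c['cy'])/f]); p=d.copy()
    for _ in range(20): p=d/(1+c['k1']*(p@p))
    M=R.from_rotvec(np.ravel(c['rvec'])).as_matrix(); return -M.T@np.ravel(c['tvec']), M.T@np.array([p[0],p[1],1])
def onz(c,u,v,z):
    o,d=ray(c,u,v); return o+d*(z-o[2])/d[2]
E
python3 - <<'E'
from h import *
o=get_obs(); print({k:np.round(v,3) for k,v in o.items()})
for n in('top','side'):
    c=snap(n,n+'0.png'); print(n,onz(c,320,240,0),ray(c,320,240)[0])
try: print(tcp_to_tips)
except Exception as e: print(e)
E
```

```text
{'clock': np.float64(0.0), 'joint_pos': array([-1.315,  0.333, -0.065,  1.461,  0.022,  1.35 , -0.089]), 'joint_velocities': array([ 0.001, -0.001, -0.   , -0.   ,  0.001,  0.001, -0.   ]), 'tau': array([ 0.0000e+00, -6.2544e+01,  4.9000e-02, -3.9160e+01,  1.6000e-02,
        1.0000e-02, -0.0000e+00]), 'position': array([0.172, 0.601, 0.242]), 'ee_rot': array([ 0.139,  0.99 , -0.001, -0.   ]), 'ft_force': array([ 0.037, -0.253,  0.019]), 'torque': array([-0.019,  0.036, -0.003]), 'grasp_force': np.float64(0.0), 'grip_width': np.float64(1.0)}
top [ 0.58825977 -0.07317164  0.        ] [ 0.39680391 -0.10754688  1.4626412 ]
side [0.67964692 0.17540688 0.        ] [ 0.1175786  -1.40458304  0.7754959 ]
0.011
```

View pics/top0.png

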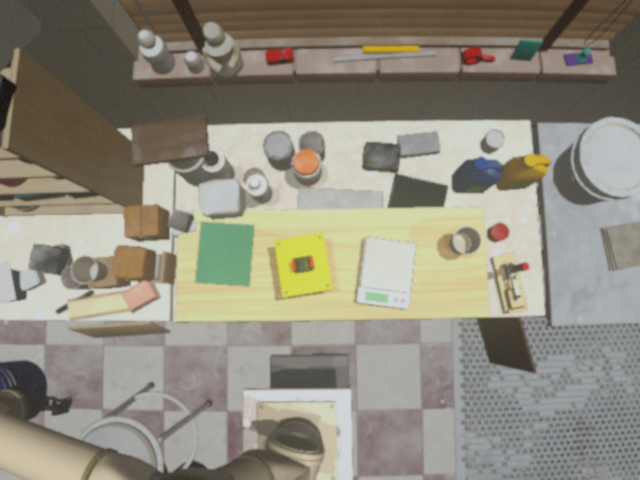

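View pics/side0.png

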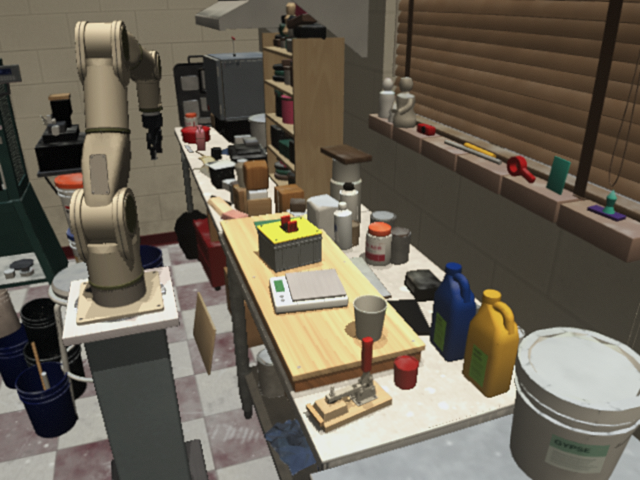

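The top view shows the mat around (225,254), the yellow lid with its buttons around (303,264), and the scale around (387,272). The cup is at (465,242) and the white bottle behind the board at about (257,185). I'll enlarge the middle of the picture.

```bash
python3 - <<'E'
import cv2
a=cv2.imread('pics/top0.png')[214:318,190:420]
cv2.imwrite('pics/crop.png',cv2.resize(a,None,fx=3.4,fy=3.4,interpolation=cv2.INTER_CUBIC))
E
```

```text
(no output)
```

View pics/crop.png

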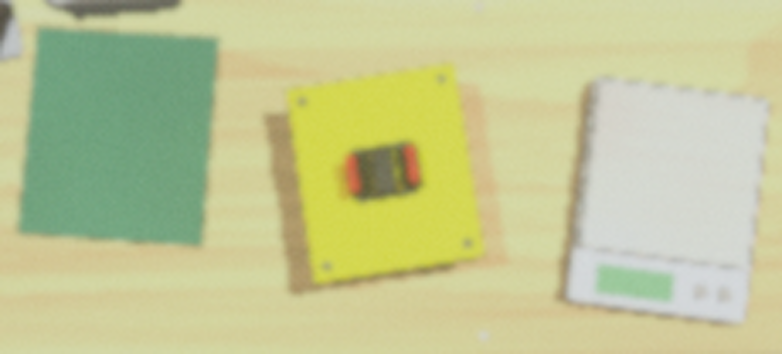

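The enlarged crop shows, in crop pixels:
- **Mat corners:** (38,28), (218,38), (203,244), (20,234).
- **Lid corners:** (289,91), (452,64), (484,257), (315,284).
- **Scale corners:** (597,78), (768,98), (742,322), (568,300), with the pan edge from (580,246) to (748,268).
- **Buttons:** they span about (350,175) to (420,167).

```bash
python3 - <<'E'
from h import *
c=cal('top')
def do(name,pts,z):
    P=np.array([onz(c,190+(u+.5)/3.4-.5,214+(v+.5)/3.4-.5,z)for u,v in pts]); m=P.mean(0)
    ex=(P[0]+P[1]-P[2]-P[3])/2; ey=(P[0]+P[3]-P[1]-P[2])/2
    print(name,m.round(4),'sizes',np.linalg.norm(ex).round(3),np.linalg.norm(ey).round(3),'yaw',np.degrees(np.arctan2(ex[1],ex[0])).round(1),np.degrees(np.arctan2(-ey[0],ey[1])).round(1))
do('mat',[(38,28),(218,38),(203,244),(20,234)],.058)
do('lid',[(289,91),(452,64),(484,257),(315,284)],.155)
do('scale',[(597,78),(768,98),(742,322),(568,300)],.093)
do('pan',[(597,78),(768,98),(748,268),(580,246)],.095)
print(onz(c,190+350/3.4,214+175/3.4,.18),onz(c,190+420/3.4,214+167/3.4,.18))
print(onz(c,466,240,.1),onz(c,257,185,.1))
print(R.from_quat(get_obs()['ee_rot']).as_matrix().round(3))
E
```

```text
mat [0.5452 0.2032 0.058 ] sizes 0.178 0.158 yaw -3.8 -3.9
lid [ 0.5019 -0.03    0.155 ] sizes 0.155 0.133 yaw 8.1 8.5
scale [ 0.4827 -0.2606  0.093 ] sizes 0.186 0.143 yaw -8.6 -7.8
pan [ 0.5045 -0.2646  0.095 ] sizes 0.141 0.141 yaw -7.9 -7.9
[ 0.49806815 -0.00536599  0.18      ] [ 0.50355919 -0.05967968  0.18      ]
[ 0.56918963 -0.4883086   0.1       ] [0.73698366 0.10368301 0.1       ]
[[-0.961  0.275 -0.   ]
 [ 0.275  0.961 -0.001]
 [-0.    -0.001 -1.   ]]
```

apply_moves --rows '[{"x": -20,"z": -15,"az": -6.1,"gripper": 0},{"x": -20,"y": -15,"z": -15,"az": -6.1},{"x": -20,"y": -30,"z": -15,"az": -6.1},{"x": -20,"y": -30,"az": -6},{"x": -20,"y": -35}]'

```text
invalid input at $.rows[0]: expected keys x, y, z, ax, ay, az, gripper
```

apply_moves --rows '[{"x": -8,"y": -38},{"x": -8,"y": -38},{"x": -8,"y": -38},{"x": -8,"y": -38},{"x": -8,"y": -38}]'

```text
invalid input at $.rows[0]: expected keys x, y, z, ax, ay, az, gripper
```

apply_moves --rows '[{"x": -8,"y": -38},{"x": -8,"y": -38},{"x": -8,"y": -38},{"x": -8,"y": -38},{"x": -8,"y": -38}]'

```text
invalid input at $.rows[0]: expected keys x, y, z, ax, ay, az, gripper
```

```bash
cat >> h.py <<'E'
def delta(x,y,z,yaw):
    o=get_obs(); M=R.from_quat(o['ee_rot']).as_matrix(); p=o['position']
    yaw=np.radians(yaw); Y=np.array([-np.sin(yaw),np.cos(yaw),0]); Z=np.array([0,0,-1.]); T=np.c_[np.cross(Y,Z),Y,Z]
    print('t',o['clock'].round(2),'pos',p.round(4),'grip',o['grip_width'].round(3),o['grasp_force'].round(1),'F',o['ft_force'].round(1))
    t=np.array([x,y,z])
    print(' shift in present axes',((t-p)@M*1e3).round(1),'in target axes',((t-p)@T*1e3).round(1),'turn',np.degrees(R.from_matrix(M.T@T).as_rotvec()).round(1))
E
python3 -c "
from h import *
delta(.502,-.03,.172,8.3); snap('wrist','w1.png')"
```

```text
Traceback (most recent call last):
  File "h.py", line 16, in delta
    print('t',o['clock'].round(2),'pos',p.round(4),'grip',o['grip_width'].round(3),o['grasp_force'].round(1),'F',o['ft_force'].round(1))
              ^^^^^^^^^^^^^^^^
AttributeError: 'float' object has no attribute 'round'
```

All seven keys are needed in every row.

apply_moves --rows '[{"x": -20,"y": 0,"z": -15,"ax": 0,"ay": 0,"az": -6.1,"gripper": 0},{"x": -20,"y": -15,"z": -15,"ax": 0,"ay": 0,"az": -6.1,"gripper": 0},{"x": -20,"y": -30,"z": -15,"ax": 0,"ay": 0,"az": -6.1,"gripper": 0},{"x": -20,"y": -30,"z": 0,"ax": 0,"ay": 0,"az": -6,"gripper": 0},{"x": -20,"y": -35,"z": 0,"ax": 0,"ay": 0,"az": 0,"gripper": 0}]'

```text
clock: 0.52
position: [0.2723, 0.4844, 0.2879]
ee_rot: [-0.077, 0.997, 0.001, 0.0]
ft_force: [0.6, 0.2, 0.4]
grip_width: 1.002
grasp_force: 0.0
```

apply_moves --rows '[{"x": -8,"y": -38,"z": 0,"ax": 0,"ay": 0,"az": 0,"gripper": 0},{"x": -8,"y": -38,"z": 0,"ax": 0,"ay": 0,"az": 0,"gripper": 0},{"x": -8,"y": -38,"z": 0,"ax": 0,"ay": 0,"az": 0,"gripper": 0},{"x": -8,"y": -38,"z": 0,"ax": 0,"ay": 0,"az": 0,"gripper": 0},{"x": -8,"y": -38,"z": 0,"ax": 0,"ay": 0,"az": 0,"gripper": 0}]'

```text
clock: 0.93
position: [0.3396, 0.3008, 0.287]
ee_rot: [-0.073, 0.997, 0.0, -0.0]
ft_force: [1.3, 0.8, 0.6]
grip_width: 1.0
grasp_force: 0.0
```

apply_moves --rows '[{"x": -8,"y": -38,"z": 0,"ax": 0,"ay": 0,"az": 0,"gripper": 0},{"x": -8,"y": -38,"z": 0,"ax": 0,"ay": 0,"az": 0,"gripper": 0},{"x": -8,"y": -38,"z": 0,"ax": 0,"ay": 0,"az": 0,"gripper": 0},{"x": -8,"y": -38,"z": 0,"ax": 0,"ay": 0,"az": 0,"gripper": 0},{"x": -8,"y": -38,"z": 0,"ax": 0,"ay": 0,"az": 0,"gripper": 0}]'

```text
clock: 1.35
position: [0.4066, 0.1186, 0.2872]
ee_rot: [-0.073, 0.997, 0.0, -0.0]
ft_force: [1.7, 0.2, -0.4]
grip_width: 0.998
grasp_force: 0.0
```

```bash
sed -i "s/o=get_obs(); M=/o={k:np.array(v) for k,v in get_obs().items()}; M=/" h.py
python3 -c "
from h import *
delta(.502,-.03,.172,8.3); snap('wrist','w1.png')"
```

```text
t 1.35 pos [0.4066 0.1186 0.2872] grip 0.998 0.0 F [ 1.7  0.2 -0.4]
 shift in present axes [ -72.9 -160.9  115.1] in target axes [ -72.9 -160.8  115.2] turn [ 0. -0.  0.]
```

apply_moves --rows '[{"x": -14,"y": -32,"z": 0,"ax": 0,"ay": 0,"az": 0,"gripper": 0},{"x": -14,"y": -32,"z": 0,"ax": 0,"ay": 0,"az": 0,"gripper": 0},{"x": -14,"y": -32,"z": 0,"ax": 0,"ay": 0,"az": 0,"gripper": 0},{"x": -15,"y": -32,"z": 0,"ax": 0,"ay": 0,"az": 0,"gripper": 0},{"x": -15,"y": -31,"z": 0,"ax": 0,"ay": 0,"az": 0,"gripper": 0}]'

```text
clock: 1.82
position: [0.5013, -0.0281, 0.2873]
ee_rot: [-0.073, 0.997, 0.0, 0.0]
ft_force: [0.3, 0.0, 0.5]
grip_width: 1.002
grasp_force: 0.0
```

apply_moves --rows '[{"x": 0,"y": 0,"z": 0,"ax": 0,"ay": 0,"az": 0,"gripper": 0},{"x": 0,"y": 0,"z": 0,"ax": 0,"ay": 0,"az": 0,"gripper": 0}]'

```text
clock: 1.98
position: [0.5011, -0.028, 0.2868]
ee_rot: [-0.071, 0.997, -0.0, -0.001]
ft_force: [-0.2, -0.0, -0.9]
grip_width: 1.001
grasp_force: 0.0
```

```bash
python3 -c "
from h import *
delta(.502,-.03,.172,8.3); c=snap('wrist','w2.png')
print(c['tvec'],ray(c,320,240))"
```

```text
t 1.98 pos [ 0.5011 -0.028   0.2868] grip 1.001 0.0 F [-0.2 -0.  -0.9]
 shift in present axes [ -0.8  -2.  114.8] in target axes [ -0.6  -2.1 114.8] turn [-0.  -0.1 -0.2]
[ 0.09787348 -0.51983665  0.29085855] (array([ 0.43554493, -0.03701408,  0.41633956]), array([ 0.24680632,  0.04682216, -0.96806885]))
```

View pics/w2.png

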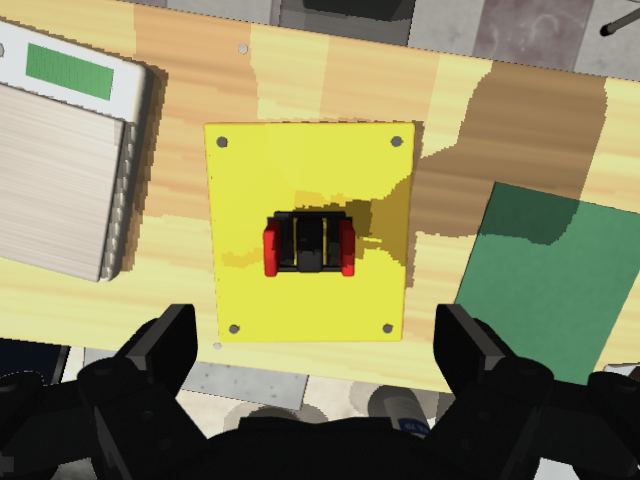

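The wrist view shows the lid corners at (205,123), (415,121), (401,342) and (219,342). The red button tops' outer edges are at columns 265 and 355, down to row 276.

```bash
python3 -c "
from h import *
c=cal('wrist')
P=np.array([onz(c,u,v,.155) for u,v in [(219,342),(401,342),(415,121),(205,123)]]);print(P.round(4),P.mean(0))
ex=P[0]+P[1]-P[2]-P[3];ey=P[1]+P[2]-P[0]-P[3]
print(np.linalg.norm(ex)/2,np.linalg.norm(ey)/2,np.degrees([np.arctan2(ex[1],ex[0]),np.arctan2(-ey[0],ey[1])]))
P=np.array([onz(c,u,v,.188) for u,v in [(265,276),(355,276)]]);print(P, P.mean(0))
"
```

```text
[[ 0.5889 -0.0866  0.155 ]
 [ 0.5703  0.0454  0.155 ]
 [ 0.4171  0.0238  0.155 ]
 [ 0.4368 -0.1071  0.155 ]] [ 0.50329554 -0.03113701  0.155     ]
0.1540408395279491 0.13287116832050772 [7.85718903 8.30180887]
[[ 0.52098085 -0.05603028  0.188     ]
 [ 0.51327632 -0.00152378  0.188     ]] [ 0.51712858 -0.02877703  0.188     ]
```

apply_moves --rows '[{"x": -1,"y": -2.5,"z": 30,"ax": 0,"ay": 0,"az": 0,"gripper": 0},{"x": 0,"y": 0,"z": 30,"ax": 0,"ay": 0,"az": 0,"gripper": 0},{"x": 0,"y": 0,"z": 30,"ax": 0,"ay": 0,"az": 0,"gripper": 0},{"x": 0,"y": 0,"z": 16,"ax": 0,"ay": 0,"az": 0,"gripper": 0},{"x": 0,"y": 0,"z": 8,"ax": 0,"ay": 0,"az": 0,"gripper": 0}]'

```text
clock: 2.45
position: [0.5004, -0.0271, 0.1708]
ee_rot: [-0.074, 0.997, 0.0, -0.002]
ft_force: [0.0, -0.2, 0.2]
grip_width: 1.002
grasp_force: 0.0
```

apply_moves --rows '[{"x": 0,"y": 0,"z": 0,"ax": 0,"ay": 0,"az": 0,"gripper": 0.3},{"x": 0,"y": 0,"z": 0,"ax": 0,"ay": 0,"az": 0,"gripper": 0.5},{"x": 0,"y": 0,"z": 0,"ax": 0,"ay": 0,"az": 0,"gripper": 0.8},{"x": 0,"y": 0,"z": 0,"ax": 0,"ay": 0,"az": 0,"gripper": 0.8},{"x": 0,"y": 0,"z": 0,"ax": 0,"ay": 0,"az": 0,"gripper": 0.8}]' --newtons 30

```text
clock: 2.87
position: [0.5036, -0.0284, 0.1759]
ee_rot: [-0.073, 0.997, 0.001, 0.002]
ft_force: [-3.0, -1.2, 12.0]
grip_width: 0.419
grasp_force: 29.3
```

apply_moves --rows '[{"x": 0,"y": 0,"z": 0,"ax": 0,"ay": 0,"az": 0,"gripper": 0.8},{"x": 0,"y": 0,"z": 0,"ax": 0,"ay": 0,"az": 0,"gripper": 0.8},{"x": 0,"y": 0,"z": 0,"ax": 0,"ay": 0,"az": 0,"gripper": 0.8}]'

```text
clock: 3.12
position: [0.5036, -0.0284, 0.1759]
ee_rot: [-0.073, 0.997, 0.001, 0.002]
ft_force: [-3.5, -0.6, 11.6]
grip_width: 0.424
grasp_force: 29.4
```

```bash
python3 -c "
from h import *
delta(.5025,-.0305,.172,8.1)"
```

```text
t 3.12 pos [ 0.5036 -0.0284  0.1759] grip 0.424 29.4 F [-3.5 -0.6 11.6]
 shift in present axes [ 1.4 -1.9  3.9] in target axes [ 1.3 -1.9  3.9] turn [0.  0.2 0.2]
```

Opening 0.42 (about 37 mm) at 29 N, so both buttons are home. I'll lift straight up.

apply_moves --rows '[{"x": 0,"y": 0,"z": -6,"ax": 0,"ay": 0,"az": 0,"gripper": 0.8},{"x": 0,"y": 0,"z": -8,"ax": 0,"ay": 0,"az": 0,"gripper": 0.8},{"x": 0,"y": 0,"z": -10,"ax": 0,"ay": 0,"az": 0,"gripper": 0.8},{"x": 0,"y": 0,"z": -12,"ax": 0,"ay": 0,"az": 0,"gripper": 0.8},{"x": 0,"y": 0,"z": -14,"ax": 0,"ay": 0,"az": 0,"gripper": 0.8}]'

```text
clock: 3.53
position: [0.502, -0.0285, 0.2244]
ee_rot: [-0.073, 0.997, 0.0, -0.0]
ft_force: [0.3, -0.7, -1.9]
grip_width: 0.414
grasp_force: 32.1
```

apply_moves --rows '[{"x": 0,"y": 0,"z": -14,"ax": 0,"ay": 0,"az": 0,"gripper": 0.8},{"x": 0,"y": 0,"z": -12,"ax": 0,"ay": 0,"az": 0,"gripper": 0.8},{"x": 0,"y": 0,"z": -4,"ax": 0,"ay": 0,"az": 0,"gripper": 0.8},{"x": 0,"y": 0,"z": 0,"ax": 0,"ay": 0,"az": 0,"gripper": 0.8}]'

```text
clock: 3.87
position: [0.5028, -0.0285, 0.2548]
ee_rot: [-0.073, 0.997, 0.0, 0.001]
ft_force: [0.1, 0.0, -3.2]
grip_width: 0.419
grasp_force: 32.0
```

```bash
python3 -c "
from h import *
delta(.545,.203,.105,-3.8); snap('side','s1.png'); 
a=cv2.imread('pics/s1.png')[150:350,180:440]; cv2.imwrite('pics/s1c.png',cv2.resize(a,None,fx=3,fy=3))"
```

```text
t 3.87 pos [ 0.5028 -0.0285  0.2548] grip 0.419 32.0 F [ 0.1  0.  -3.2]
 shift in present axes [-75.  222.8 150.1] in target axes [-26.8 233.8 149.8] turn [ 0.   0.1 12.1]
```

View pics/s1c.png

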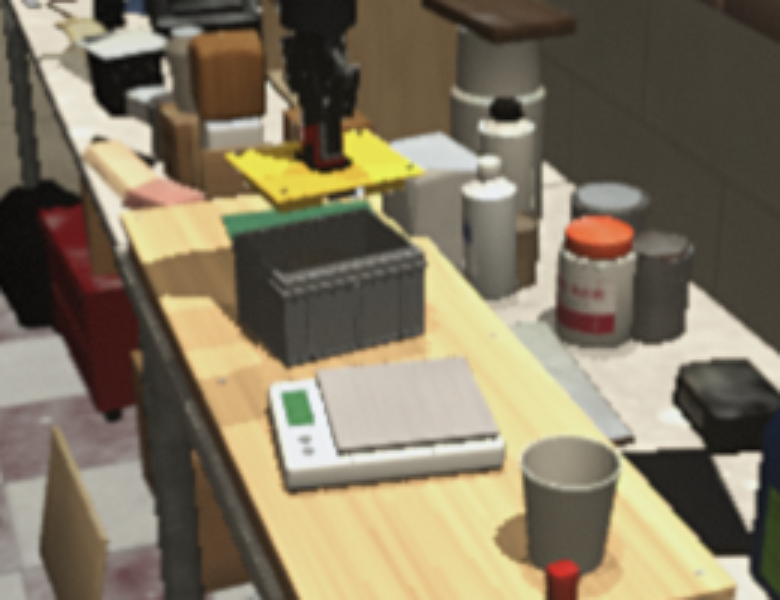

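The lid is held level at crop (325,165) and is well clear of the box. Next I'll carry it over the mat.

apply_moves --rows '[{"x": -3,"y": 10,"z": 0,"ax": 0,"ay": 0,"az": 0,"gripper": 0.8},{"x": -7,"y": 20,"z": 0,"ax": 0,"ay": 0,"az": 0,"gripper": 0.8},{"x": -8,"y": 25,"z": 0,"ax": 0,"ay": 0,"az": 0,"gripper": 0.8},{"x": -9,"y": 27,"z": 0,"ax": 0,"ay": 0,"az": 0,"gripper": 0.8},{"x": -10,"y": 29,"z": 0,"ax": 0,"ay": 0,"az": 0,"gripper": 0.8}]'

```text
clock: 4.33
position: [0.5223, 0.0882, 0.2525]
ee_rot: [-0.072, 0.997, 0.0, -0.001]
ft_force: [0.3, 0.1, -1.9]
grip_width: 0.415
grasp_force: 32.1
```

apply_moves --rows '[{"x": -10,"y": 29,"z": 0,"ax": 0,"ay": 0,"az": 0,"gripper": 0.8},{"x": -9,"y": 27,"z": 0,"ax": 0,"ay": 0,"az": 0,"gripper": 0.8},{"x": -8,"y": 25,"z": 0,"ax": 0,"ay": 0,"az": 0,"gripper": 0.8},{"x": -7,"y": 20,"z": 0,"ax": 0,"ay": 0,"az": 0,"gripper": 0.8},{"x": -4,"y": 11,"z": 0,"ax": 0,"ay": 0,"az": 0,"gripper": 0.8}]'

```text
clock: 4.75
position: [0.5431, 0.207, 0.2518]
ee_rot: [-0.075, 0.997, 0.0, -0.001]
ft_force: [-0.7, -0.5, -2.2]
grip_width: 0.419
grasp_force: 32.0
```

apply_moves --rows '[{"x": 0,"y": 0,"z": 10,"ax": 0,"ay": 0,"az": 2,"gripper": 0.8},{"x": 0,"y": 0,"z": 20,"ax": 0,"ay": 0,"az": 3,"gripper": 0.8},{"x": 0,"y": 0,"z": 25,"ax": 0,"ay": 0,"az": 3,"gripper": 0.8},{"x": 0,"y": 0,"z": 25,"ax": 0,"ay": 0,"az": 3,"gripper": 0.8},{"x": 0,"y": 0,"z": 20,"ax": 0,"ay": 0,"az": 1,"gripper": 0.8}]'

```text
clock: 5.17
position: [0.5431, 0.2024, 0.1509]
ee_rot: [0.034, 0.999, -0.001, -0.001]
ft_force: [-0.5, 0.9, -2.3]
grip_width: 0.414
grasp_force: 32.0
```

apply_moves --rows '[{"x": 0,"y": 0,"z": 15,"ax": 0,"ay": 0,"az": 0,"gripper": 0.8},{"x": 0,"y": 0,"z": 10,"ax": 0,"ay": 0,"az": 0,"gripper": 0.8},{"x": 0,"y": 0,"z": 5,"ax": 0,"ay": 0,"az": 0,"gripper": 0.8},{"x": 0,"y": 0,"z": 3,"ax": 0,"ay": 0,"az": 0,"gripper": 0.8},{"x": 0,"y": 0,"z": 0,"ax": 0,"ay": 0,"az": 0,"gripper": 0.8}]'

```text
clock: 5.58
position: [0.5441, 0.2029, 0.1203]
ee_rot: [0.032, 0.999, -0.0, -0.0]
ft_force: [-0.7, -0.3, -2.8]
grip_width: 0.415
grasp_force: 32.1
```

```bash
python3 -c "
from h import *
delta(.545,.203,.105,-3.8)"
```

```text
t 5.58 pos [0.5441 0.2029 0.1203] grip 0.415 32.1 F [-0.7 -0.3 -2.8]
 shift in present axes [-0.8  0.2 15.3] in target axes [-0.8  0.2 15.3] turn [-0.  -0.   0.1]
```

apply_moves --rows '[{"x": 0,"y": 0,"z": 6,"ax": 0,"ay": 0,"az": 0,"gripper": 0.8},{"x": 0,"y": 0,"z": 4,"ax": 0,"ay": 0,"az": 0,"gripper": 0.8},{"x": 0,"y": 0,"z": 2,"ax": 0,"ay": 0,"az": 0,"gripper": 0.8},{"x": 0,"y": 0,"z": 0,"ax": 0,"ay": 0,"az": 0,"gripper": 0.8}]'

```text
clock: 5.92
position: [0.5439, 0.2029, 0.108]
ee_rot: [0.032, 0.999, -0.0, -0.0]
ft_force: [0.5, -1.0, -1.6]
grip_width: 0.421
grasp_force: 32.0
```

apply_moves --rows '[{"x": 0,"y": 0,"z": 2,"ax": 0,"ay": 0,"az": 0,"gripper": 0.8},{"x": 0,"y": 0,"z": 2,"ax": 0,"ay": 0,"az": 0,"gripper": 0.8},{"x": 0,"y": 0,"z": 0,"ax": 0,"ay": 0,"az": 0,"gripper": 0.8}]'

```text
clock: 6.17
position: [0.5443, 0.203, 0.1044]
ee_rot: [0.032, 0.999, 0.0, 0.0]
ft_force: [-0.0, 0.8, -0.7]
grip_width: 0.417
grasp_force: 32.2
```

Force is rising, so contact is near. I'll go down a little more.

apply_moves --rows '[{"x": 0,"y": 0,"z": 1.5,"ax": 0,"ay": 0,"az": 0,"gripper": 0.8},{"x": 0,"y": 0,"z": 0,"ax": 0,"ay": 0,"az": 0,"gripper": 0.8},{"x": 0,"y": 0,"z": 0,"ax": 0,"ay": 0,"az": 0,"gripper": 0.8}]'

```text
clock: 6.42
position: [0.5444, 0.2031, 0.1041]
ee_rot: [0.032, 0.999, 0.0, 0.0]
ft_force: [-4.8, -1.8, 9.8]
grip_width: 0.416
grasp_force: 34.6
```

It is on the mat with +10 N. Now release.

apply_moves --rows '[{"x": 0,"y": 0,"z": -1,"ax": 0,"ay": 0,"az": 0,"gripper": 0.5},{"x": 0,"y": 0,"z": 0,"ax": 0,"ay": 0,"az": 0,"gripper": 0.3},{"x": 0,"y": 0,"z": 0,"ax": 0,"ay": 0,"az": 0,"gripper": 0},{"x": 0,"y": 0,"z": 0,"ax": 0,"ay": 0,"az": 0,"gripper": 0},{"x": 0,"y": 0,"z": 0,"ax": 0,"ay": 0,"az": 0,"gripper": 0}]'

```text
clock: 6.83
position: [0.5442, 0.203, 0.1038]
ee_rot: [0.032, 0.999, 0.0, 0.0]
ft_force: [0.4, -0.5, -0.3]
grip_width: 0.997
grasp_force: 0.0
```

apply_moves --rows '[{"x": 0,"y": 0,"z": -10,"ax": 0,"ay": 0,"az": 0,"gripper": 0},{"x": 0,"y": 0,"z": -20,"ax": 0,"ay": 0,"az": 0,"gripper": 0},{"x": 0,"y": 0,"z": -35,"ax": 0,"ay": 0,"az": 0,"gripper": 0},{"x": 0,"y": 0,"z": -40,"ax": 0,"ay": 0,"az": 0,"gripper": 0},{"x": 0,"y": 0,"z": -40,"ax": 0,"ay": 0,"az": 0,"gripper": 0}]'

```text
clock: 7.25
position: [0.5437, 0.2024, 0.2511]
ee_rot: [0.032, 0.999, -0.0, -0.0]
ft_force: [0.9, 0.4, 0.1]
grip_width: 1.004
grasp_force: 0.0
```

```bash
python3 -c "
from h import *
delta(.44,-.038,.28,8.1); snap('top','t2.png')
a=cv2.imread('pics/t2.png')[214:318,190:420]
cv2.imwrite('pics/t2c.png',cv2.resize(a,None,fx=3.4,fy=3.4,interpolation=cv2.INTER_CUBIC))"
```

```text
t 7.25 pos [0.5437 0.2024 0.2511] grip 1.004 0.0 F [0.9 0.4 0.1]
 shift in present axes [  88.  -246.6  -28.8] in target axes [ 136.6 -223.4  -28.9] turn [ -0.   -0.  -11.8]
```

View pics/t2c.png

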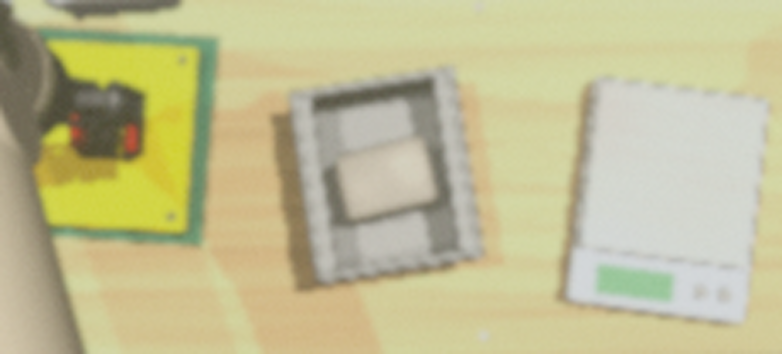

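The lid lies square on the mat. The block's top corners are at crop (333,165), (428,138), (439,195), (347,221).

```bash
python3 -c "
from h import *
c=cal('top')
P=np.array([onz(c,190+(u+.5)/3.4-.5,214+(v+.5)/3.4-.5,.126)for u,v in [(333,165),(428,138),(439,195),(347,221)]]); m=P.mean(0)
ex=(P[0]+P[1]-P[2]-P[3])/2; ey=(P[0]+P[3]-P[1]-P[2])/2
print(m,np.linalg.norm(ex),np.linalg.norm(ey),np.degrees([np.arctan2(ex[1],ex[0]),np.arctan2(-ey[0],ey[1])]))
print(np.round(get_obs()['joint_pos'],2))
for s in(-90,90): delta(m[0],m[1],.28,14+s)
"
```

```text
[ 0.49913006 -0.0297693   0.126     ] 0.04682821406854301 0.07836600559599513 [12.04364166 15.10786561]
[-0.81  0.23  0.45  1.58 -0.1   1.34  1.15]
t 7.3 pos [0.5467 0.2034 0.2599] grip 1.0 0.0 F [1.2 1.  6.8]
 shift in present axes [  32.2 -235.7  -21.8] in target axes [-214.8 -102.6  -20.1] turn [ 0.6  0.2 72.3]
t 7.3 pos [0.5467 0.2034 0.2599] grip 1.0 0.0 F [1.2 1.  6.8]
 shift in present axes [  32.2 -235.7  -21.8] in target axes [214.8 102.6 -20.1] turn [  -0.3    0.7 -107.7]
```

apply_moves --rows '[{"x": 0,"y": 0,"z": -5,"ax": 0,"ay": 0,"az": 7,"gripper": 0},{"x": 0,"y": 0,"z": -5,"ax": 0,"ay": 0,"az": 7,"gripper": 0},{"x": 0,"y": 0,"z": -5,"ax": 0,"ay": 0,"az": 7,"gripper": 0},{"x": 0,"y": 0,"z": -5,"ax": 0,"ay": 0,"az": 7,"gripper": 0},{"x": 0,"y": 0,"z": 0,"ax": 0,"ay": 0,"az": 7,"gripper": 0}]'

```text
clock: 7.72
position: [0.5445, 0.2029, 0.2707]
ee_rot: [0.334, 0.943, 0.001, 0.001]
ft_force: [-0.9, 0.2, 0.5]
grip_width: 1.002
grasp_force: 0.0
```

apply_moves --rows '[{"x": 0,"y": 0,"z": 0,"ax": 0,"ay": 0,"az": 7,"gripper": 0},{"x": 0,"y": 0,"z": 0,"ax": 0,"ay": 0,"az": 7,"gripper": 0},{"x": 0,"y": 0,"z": 0,"ax": 0,"ay": 0,"az": 7,"gripper": 0},{"x": 0,"y": 0,"z": 0,"ax": 0,"ay": 0,"az": 7,"gripper": 0},{"x": 0,"y": 0,"z": 0,"ax": 0,"ay": 0,"az": 7,"gripper": 0}]'

```text
clock: 8.13
position: [0.5442, 0.2028, 0.2696]
ee_rot: [0.602, 0.798, 0.0, 0.0]
ft_force: [-0.0, 0.3, -0.1]
grip_width: 1.0
grasp_force: 0.0
```

apply_moves --rows '[{"x": -30,"y": -14,"z": 0,"ax": 0,"ay": 0,"az": 2,"gripper": 0},{"x": -31,"y": -15,"z": 0,"ax": 0,"ay": 0,"az": 0,"gripper": 0},{"x": -31,"y": -15,"z": 0,"ax": 0,"ay": 0,"az": 0,"gripper": 0},{"x": -31,"y": -15,"z": 0,"ax": 0,"ay": 0,"az": 0,"gripper": 0},{"x": -31,"y": -15,"z": 0,"ax": 0,"ay": 0,"az": 0,"gripper": 0}]'

```text
clock: 8.55
position: [0.5112, 0.0335, 0.2695]
ee_rot: [0.613, 0.79, 0.001, 0.0]
ft_force: [0.1, -1.2, -0.2]
grip_width: 1.001
grasp_force: 0.0
```

apply_moves --rows '[{"x": -31,"y": -14,"z": 0,"ax": 0,"ay": 0,"az": 0,"gripper": 0},{"x": -30,"y": -14,"z": 0,"ax": 0,"ay": 0,"az": 0,"gripper": 0},{"x": 0,"y": 0,"z": 0,"ax": 0,"ay": 0,"az": 0,"gripper": 0},{"x": 0,"y": 0,"z": 0,"ax": 0,"ay": 0,"az": 0,"gripper": 0}]'

```text
clock: 8.88
position: [0.4994, -0.0329, 0.2697]
ee_rot: [0.615, 0.789, 0.001, 0.0]
ft_force: [0.2, 1.4, 0.3]
grip_width: 1.007
grasp_force: 0.0
```

```bash
python3 -c "
from h import *
delta(.499,-.03,.28,-76); snap('wrist','w3.png')"
```

```text
t 8.88 pos [ 0.4994 -0.0329  0.2697] grip 1.007 0.0 F [0.2 1.4 0.3]
 shift in present axes [  2.9   0.3 -10.3] in target axes [  2.9   0.3 -10.3] turn [ 0.1 -0.1  0.1]
```

View pics/w3.png

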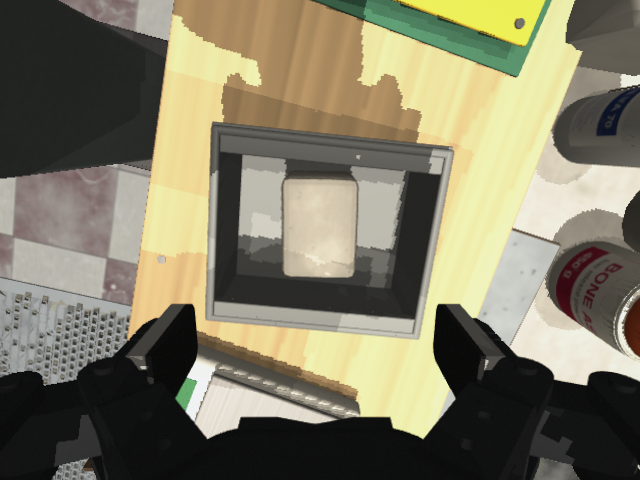

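The block's top corners in the wrist view are about (283,179), (357,179), (355,278), (284,277).

```bash
python3 -c "
from h import *
c=cal('wrist')
P=np.array([onz(c,u,v,.126) for u,v in [(357,179),(355,278),(284,277),(283,179)]]); m=P.mean(0)
ex=(P[0]+P[1]-P[2]-P[3])/2; ey=(P[0]+P[3]-P[1]-P[2])/2
print(m,np.linalg.norm(ex),np.linalg.norm(ey),np.degrees([np.arctan2(ex[1],ex[0]),np.arctan2(-ey[0],ey[1])]))
delta(m[0],m[1],.098,-76.5)"
```

```text
[ 0.50206486 -0.02947885  0.126     ] 0.05137209773114481 0.0715605093408718 [13.53385009 13.9047791 ]
t 8.93 pos [ 0.4997 -0.0311  0.2695] grip 1.0 0.0 F [-0.5  0.4 -0.5]
 shift in present axes [  0.8   2.5 171.5] in target axes [  1.    2.7 171.5] turn [ 0.1 -0.1  0.8]
```

apply_moves --rows '[{"x": 1,"y": 2.5,"z": 35,"ax": 0,"ay": 0,"az": 0,"gripper": 0},{"x": 0,"y": 0,"z": 35,"ax": 0,"ay": 0,"az": 0,"gripper": 0},{"x": 0,"y": 0,"z": 30,"ax": 0,"ay": 0,"az": 0,"gripper": 0},{"x": 0,"y": 0,"z": 25,"ax": 0,"ay": 0,"az": 0,"gripper": 0},{"x": 0,"y": 0,"z": 20,"ax": 0,"ay": 0,"az": 0,"gripper": 0}]'

```text
clock: 9.35
position: [0.5012, -0.0277, 0.1217]
ee_rot: [0.613, 0.79, -0.001, -0.001]
ft_force: [-0.1, 1.5, -0.3]
grip_width: 1.002
grasp_force: 0.0
```

apply_moves --rows '[{"x": 0,"y": 0,"z": 12,"ax": 0,"ay": 0,"az": 0,"gripper": 0},{"x": 0,"y": 0,"z": 8,"ax": 0,"ay": 0,"az": 0,"gripper": 0},{"x": 0,"y": 0,"z": 5,"ax": 0,"ay": 0,"az": 0,"gripper": 0},{"x": 0,"y": 0,"z": 0,"ax": 0,"ay": 0,"az": 0,"gripper": 0}]'

```text
clock: 9.68
position: [0.5039, -0.0286, 0.1013]
ee_rot: [0.613, 0.79, 0.001, 0.001]
ft_force: [-3.2, 1.2, 20.2]
grip_width: 1.0
grasp_force: 6.9
```

apply_moves --rows '[{"x": 0,"y": 0,"z": 0,"ax": 0,"ay": 0,"az": 0,"gripper": 0.2},{"x": 0,"y": 0,"z": 0,"ax": 0,"ay": 0,"az": 0,"gripper": 0.4},{"x": 0,"y": 0,"z": 0,"ax": 0,"ay": 0,"az": 0,"gripper": 0.6},{"x": 0,"y": 0,"z": 0,"ax": 0,"ay": 0,"az": 0,"gripper": 0.6},{"x": 0,"y": 0,"z": 0,"ax": 0,"ay": 0,"az": 0,"gripper": 0.6}]' --newtons 60

```text
clock: 10.1
position: [0.5027, -0.0287, 0.0999]
ee_rot: [0.613, 0.79, 0.001, 0.0]
ft_force: [-2.5, 0.7, 9.2]
grip_width: 0.642
grasp_force: 62.4
```

```bash
python3 -c "
from h import *
delta(.503,-.264,.24,-76.5)"
```

```text
t 10.1 pos [ 0.5027 -0.0287  0.0999] grip 0.642 62.4 F [-2.5  0.7  9.2]
 shift in present axes [-228.   -57.8 -140.3] in target axes [-228.9  -54.6 -140.1] turn [ 0.1 -0.   0.9]
```

Gripped at about 55 mm opening. Lift.

apply_moves --rows '[{"x": 0,"y": 0,"z": -6,"ax": 0,"ay": 0,"az": 0,"gripper": 0.6},{"x": 0,"y": 0,"z": -12,"ax": 0,"ay": 0,"az": 0,"gripper": 0.6},{"x": 0,"y": 0,"z": -18,"ax": 0,"ay": 0,"az": 0,"gripper": 0.6},{"x": 0,"y": 0,"z": -24,"ax": 0,"ay": 0,"az": 0,"gripper": 0.6},{"x": 0,"y": 0,"z": -28,"ax": 0,"ay": 0,"az": 0,"gripper": 0.6}]'

```text
clock: 10.52
position: [0.5006, -0.0294, 0.1873]
ee_rot: [0.614, 0.79, -0.001, -0.001]
ft_force: [1.2, 0.3, -5.1]
grip_width: 0.643
grasp_force: 64.9
```

apply_moves --rows '[{"x": 0,"y": 0,"z": -24,"ax": 0,"ay": 0,"az": 0,"gripper": 0.6},{"x": 0,"y": 0,"z": -14,"ax": 0,"ay": 0,"az": 0,"gripper": 0.6},{"x": 0,"y": 0,"z": 0,"ax": 0,"ay": 0,"az": 0,"gripper": 0.6}]'

```text
clock: 10.77
position: [0.503, -0.0294, 0.2282]
ee_rot: [0.614, 0.79, 0.002, 0.001]
ft_force: [0.1, -0.1, -5.5]
grip_width: 0.641
grasp_force: 65.5
```

```bash
python3 -c "
from h import *
delta(.503,-.264,.22,-76.5); snap('side','s2.png'); 
a=cv2.imread('pics/s2.png')[150:350,180:440]; cv2.imwrite('pics/s2c.png',cv2.resize(a,None,fx=3,fy=3))"
```

```text
t 10.77 pos [ 0.503  -0.0294  0.2282] grip 0.641 65.5 F [ 0.1 -0.1 -5.5]
 shift in present axes [-227.3  -58.1    7.8] in target axes [-228.1  -54.8    8.2] turn [ 0.3 -0.   0.8]
```

View pics/s2c.png

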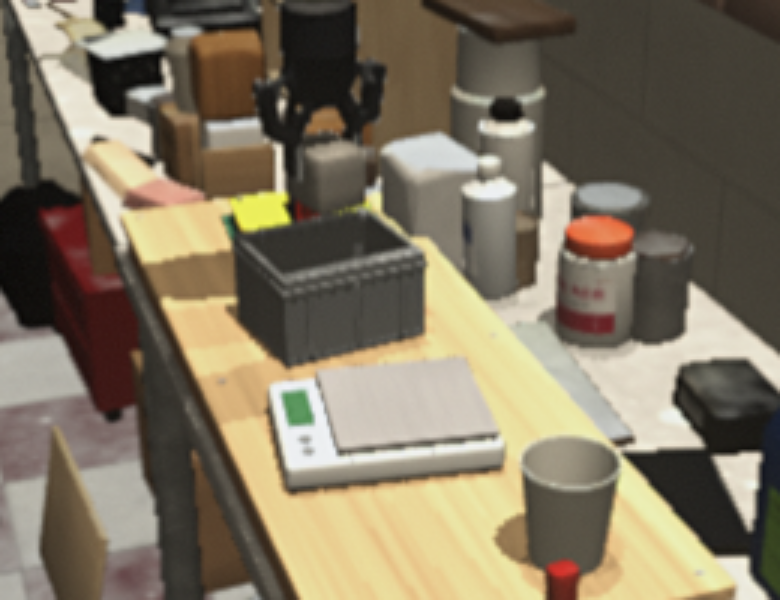

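The block hangs upright at crop (335,172), above the rim. Next I'll carry it to the pan.

apply_moves --rows '[{"x": -10,"y": -2,"z": 0,"ax": 0,"ay": 0,"az": 0,"gripper": 0.6},{"x": -20,"y": -5,"z": 0,"ax": 0,"ay": 0,"az": 0,"gripper": 0.6},{"x": -25,"y": -7,"z": 0,"ax": 0,"ay": 0,"az": 0,"gripper": 0.6},{"x": -28,"y": -7,"z": 0,"ax": 0,"ay": 0,"az": 0,"gripper": 0.6},{"x": -30,"y": -8,"z": 0,"ax": 0,"ay": 0,"az": 0,"gripper": 0.6}]'

```text
clock: 11.23
position: [0.5006, -0.1472, 0.2233]
ee_rot: [0.613, 0.79, -0.001, -0.001]
ft_force: [0.9, 1.0, -5.9]
grip_width: 0.644
grasp_force: 65.4
```

apply_moves --rows '[{"x": -30,"y": -8,"z": 0,"ax": 0,"ay": 0,"az": 0,"gripper": 0.6},{"x": -28,"y": -7,"z": 0,"ax": 0,"ay": 0,"az": 0,"gripper": 0.6},{"x": -26,"y": -7,"z": 0,"ax": 0,"ay": 0,"az": 0,"gripper": 0.6},{"x": -20,"y": -5,"z": 0,"ax": 0,"ay": 0,"az": 0,"gripper": 0.6},{"x": -10,"y": -2,"z": 0,"ax": 0,"ay": 0,"az": 0,"gripper": 0.6}]'

```text
clock: 11.65
position: [0.4995, -0.2675, 0.2232]
ee_rot: [0.615, 0.788, -0.002, -0.001]
ft_force: [-0.6, -0.3, -6.2]
grip_width: 0.64
grasp_force: 65.2
```

apply_moves --rows '[{"x": 0,"y": 0,"z": 10,"ax": 0,"ay": 0,"az": 0,"gripper": 0.6},{"x": 0,"y": 0,"z": 20,"ax": 0,"ay": 0,"az": 0,"gripper": 0.6},{"x": 0,"y": 0,"z": 25,"ax": 0,"ay": 0,"az": 0,"gripper": 0.6},{"x": 0,"y": 0,"z": 18,"ax": 0,"ay": 0,"az": 0,"gripper": 0.6},{"x": 0,"y": 0,"z": 10,"ax": 0,"ay": 0,"az": 0,"gripper": 0.6}]'

```text
clock: 12.07
position: [0.4998, -0.2622, 0.1378]
ee_rot: [0.613, 0.79, -0.001, -0.003]
ft_force: [0.1, -0.1, -5.8]
grip_width: 0.641
grasp_force: 65.0
```

```bash
python3 -c "
from h import *
delta(.503,-.264,.130,-76.5)"
```

```text
t 12.07 pos [ 0.4998 -0.2622  0.1378] grip 0.641 65.0 F [ 0.1 -0.1 -5.8]
 shift in present axes [-2.5  2.7  7.8] in target axes [-2.5  2.7  7.8] turn [-0.3 -0.2  0.9]
```

apply_moves --rows '[{"x": -1,"y": 2,"z": 0,"ax": 0,"ay": 0,"az": 0,"gripper": 0.6},{"x": 0,"y": 0,"z": 2,"ax": 0,"ay": 0,"az": 0,"gripper": 0.6},{"x": 0,"y": 0,"z": 0,"ax": 0,"ay": 0,"az": 0,"gripper": 0.6},{"x": 0,"y": 0,"z": 0,"ax": 0,"ay": 0,"az": 0,"gripper": 0.6}]'

```text
clock: 12.4
position: [0.5045, -0.2643, 0.1406]
ee_rot: [0.613, 0.79, 0.0, 0.001]
ft_force: [-0.6, -0.2, -5.5]
grip_width: 0.644
grasp_force: 65.0
```

apply_moves --rows '[{"x": 0,"y": 0,"z": 4,"ax": 0,"ay": 0,"az": 0,"gripper": 0.6},{"x": 0,"y": 0,"z": 3,"ax": 0,"ay": 0,"az": 0,"gripper": 0.6},{"x": 0,"y": 0,"z": 1.5,"ax": 0,"ay": 0,"az": 0,"gripper": 0.6},{"x": 0,"y": 0,"z": 0,"ax": 0,"ay": 0,"az": 0,"gripper": 0.6},{"x": 0,"y": 0,"z": 0,"ax": 0,"ay": 0,"az": 0,"gripper": 0.6}]'

```text
clock: 12.82
position: [0.5039, -0.264, 0.1312]
ee_rot: [0.613, 0.79, -0.0, -0.0]
ft_force: [1.6, -0.7, -5.5]
grip_width: 0.645
grasp_force: 65.1
```

apply_moves --rows '[{"x": 0,"y": 0,"z": 1,"ax": 0,"ay": 0,"az": 0,"gripper": 0.6},{"x": 0,"y": 0,"z": 0,"ax": 0,"ay": 0,"az": 0,"gripper": 0.6},{"x": 0,"y": 0,"z": 0,"ax": 0,"ay": 0,"az": 0,"gripper": 0.6}]'

```text
clock: 13.07
position: [0.504, -0.264, 0.1303]
ee_rot: [0.613, 0.79, 0.0, -0.0]
ft_force: [-0.6, -0.3, -5.1]
grip_width: 0.644
grasp_force: 65.1
```

apply_moves --rows '[{"x": 0,"y": 0,"z": 1,"ax": 0,"ay": 0,"az": 0,"gripper": 0.6},{"x": 0,"y": 0,"z": 0,"ax": 0,"ay": 0,"az": 0,"gripper": 0.6},{"x": 0,"y": 0,"z": 0,"ax": 0,"ay": 0,"az": 0,"gripper": 0.6}]'

```text
clock: 13.32
position: [0.504, -0.2641, 0.13]
ee_rot: [0.613, 0.79, 0.0, -0.0]
ft_force: [-4.4, 2.5, 5.7]
grip_width: 0.646
grasp_force: 66.2
```

apply_moves --rows '[{"x": 0,"y": 0,"z": 1,"ax": 0,"ay": 0,"az": 0,"gripper": 0.6},{"x": 0,"y": 0,"z": 0,"ax": 0,"ay": 0,"az": 0,"gripper": 0.6},{"x": 0,"y": 0,"z": 0,"ax": 0,"ay": 0,"az": 0,"gripper": 0.6}]'

```text
clock: 13.57
position: [0.504, -0.2641, 0.13]
ee_rot: [0.613, 0.79, 0.001, -0.0]
ft_force: [-9.6, 6.0, 18.1]
grip_width: 0.638
grasp_force: 67.8
```

The block is on the pan. I'll relax the push, open and back away.

apply_moves --rows '[{"x": 0,"y": 0,"z": -1.5,"ax": 0,"ay": 0,"az": 0,"gripper": 0.6},{"x": 0,"y": 0,"z": 0,"ax": 0,"ay": 0,"az": 0,"gripper": 0.25},{"x": 0,"y": 0,"z": 0,"ax": 0,"ay": 0,"az": 0,"gripper": 0.1},{"x": 0,"y": 0,"z": 0,"ax": 0,"ay": 0,"az": 0,"gripper": 0},{"x": 0,"y": 0,"z": 0,"ax": 0,"ay": 0,"az": 0,"gripper": 0}]'

```text
clock: 13.98
position: [0.5042, -0.2641, 0.1298]
ee_rot: [0.613, 0.79, 0.0, 0.0]
ft_force: [1.0, 0.1, 0.2]
grip_width: 1.0
grasp_force: 0.0
```

apply_moves --rows '[{"x": 0,"y": 0,"z": -10,"ax": 0,"ay": 0,"az": 0,"gripper": 0},{"x": 0,"y": 0,"z": -20,"ax": 0,"ay": 0,"az": 0,"gripper": 0},{"x": 0,"y": 0,"z": -30,"ax": 0,"ay": 0,"az": 0,"gripper": 0},{"x": 0,"y": 0,"z": -35,"ax": 0,"ay": 0,"az": 0,"gripper": 0},{"x": 0,"y": 0,"z": -35,"ax": 0,"ay": 0,"az": 0,"gripper": 0}]'

```text
clock: 14.4
position: [0.5034, -0.2642, 0.2618]
ee_rot: [0.614, 0.79, -0.0, -0.0]
ft_force: [0.1, -0.5, -0.4]
grip_width: 0.997
grasp_force: 0.0
```

apply_moves --rows '[{"x": 30,"y": -10,"z": 0,"ax": 0,"ay": 0,"az": 0,"gripper": 0},{"x": 35,"y": -10,"z": 0,"ax": 0,"ay": 0,"az": 0,"gripper": 0},{"x": 35,"y": -10,"z": 0,"ax": 0,"ay": 0,"az": 0,"gripper": 0},{"x": 0,"y": 0,"z": 0,"ax": 0,"ay": 0,"az": 0,"gripper": 0},{"x": 0,"y": 0,"z": 0,"ax": 0,"ay": 0,"az": 0,"gripper": 0}]'

```text
clock: 14.82
position: [0.4501, -0.173, 0.2609]
ee_rot: [0.612, 0.791, 0.002, 0.0]
ft_force: [0.3, 0.1, -0.4]
grip_width: 1.003
grasp_force: 0.0
```

```bash
python3 -c "
from h import *
snap('top','t3.png'); snap('side','s3.png')
a=cv2.imread('pics/t3.png')[214:318,170:430]; b=cv2.imread('pics/s3.png')[190:350,190:450]
cv2.imwrite('pics/f.png',np.vstack([cv2.resize(x,None,fx=2.2,fy=2.2) for x in(a,b)]))"
```

```text
(no output)
```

View pics/f.png

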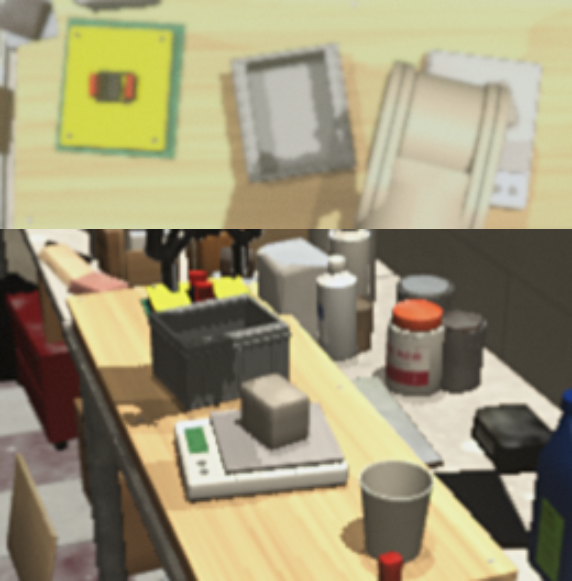

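The lid is centred on the mat at (120,88), and the block stands upright mid-pan at (277,410). The bottle and the cup have not moved. I'll hand in.

```bash
python3 -c "
from h import *
print(hand_in())"
```

```text
the job is handed in; nothing more can be done
None
```

I handed the job in at about 15 s with the lid flat in the middle of the mat, the block upright mid-pan, and the bottle and cup untouched; `hand_in()` returned no verdict.

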